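Step the control box up four clicks and set it

ROBOT

A 6-joint arm with a two-finger parallel gripper is mounted at the origin on the work surface. World frame = base frame: x ahead of the robot, y to its left, z up, the work surface at z = 0. Lengths are in m, angles in degrees, forces in N, time in s.
With the tool pointing down it reaches from about 0.3 to 0.75 m from the base axis. Payload 8.5 kg.
Tool frame: the origin (TCP) lies midway between the tips of the shut fingers; the grasp point (between the pads) lies 19 mm behind it (env.hold_point_z is the distance from the TCP to the grasp point, in m); z points along the fingers, y is the line along which they close (so a half turn about z gives the same grasp; the last joint's range is limited). The gripper opens to 85 mm and grips with 20 to 120 N. Pads are 22 mm wide; open, the fingers measure 114 mm over their backs; the gripper's body (76 mm by 85 mm) begins 54 mm behind the grasp point. The pads swing forward as they close: fully open they stand 13 mm farther back than shut.
Start: joints at [-78.627, 21.807, 74.336, -0, 83.858, -12.336], TCP at [0.221, -0.504, 0.231] pointing down, gripper open.
Joint ranges: [-178.18, 178.18], [-50.72, 133.34], [12.68, 142.11], [-81.47, 261.47], [9.98, 163.14], [-165.26, 165.26]. Speed limits (degrees/s): [136.94, 136.94, 180, 180, 180, 180].

INTERFACE

Orientations are given as a 3x3 rotation matrix whose columns are the frame's x, y, z axes.
In Python, from rig import observe, get_image, camera_info, env gives the robot as it stands.
- The arm moves only by the tool drive_tool, never from a script. Its arguments are lists of equal length, an entry for each row: "offset": the shift along the tool's x, y, z in units of 40 mm (1.0 is 40 mm), a list of three; "turn": the turn, a rotation vector about the tool's x, y, z in units of 6 degrees (1.0 is 6 degrees), a list of three; "hand": the opening, from 0 (shut) to 1 (fully open). A call has exactly 10 rows; each row shifts and turns the commanded pose from where the row before left it, along the tool's axes as they then stand; what a row does not reach is not made up. A row lasts 1/8 s, in which the tool goes at most 62.5 mm and 10.7 degrees, less where a joint would pass 70% of its speed; a pose out of reach is approached as far as the arm can. A call is refused whole if a number of a shift passes 1 or a number of a turn 1, either way. A call with a gripper value outside its range is refused whole. The fingers move at their own pace and stop on an object; "newtons" is the grip in N (left out, the last holds). Time passes only in rows, so rows that do not move let the fingers close, or fill a call up. It gives the time, the measured TCP pose, the force, the opening and the grip force at its end, in the units of the state.
- observe(): the state, without advancing time (a new reading comes with each control period).
- get_image(name): name is "scene" or "top" or "wrist"; returns the picture (400x640x3 uint8, blue, green, red); there is no depth.
- camera_info(name): a dict with "fx", "fy", "cx", "cy" (pixels), "world_to_cam" (4x4, takes a point from world to camera coordinates). Camera axes: x right, y down, z forward; pixel columns grow to the right and rows downward; lengths in m; the calibration is good to about 2 mm. A picture is of the moment at which its call begins: read the wrist's pose just before it. camera_info takes no time and is no camera call; for the wrist camera it gives the pose at the moment of the call.
- env.close_job(): hands the job in; it is judged then, once.
The state is a dict: "time_s": time; "q": joint angles; "qvel": joint speeds; "joint_efforts": joint torques, N m; "position": TCP position; "tool_rot": TCP orientation; "ft_force": force on the tool from outside, world axes, zero at the start; "wrist_torque": the same for the moment, N m; "grip_width": finger opening in m; "gripper_force": force on a finger pad.
Only numpy, scipy, OpenCV 4.12 (cv2) and the standard library are available. Lean on these libraries where they do the work, as an engineer would, in place of code of your own. Each camera call takes 0.05 s, during which the arm holds its last target. There are 200 camera calls.

TASK

With a fingertip, push the winged click-stop dial on the white-topped control box round clockwise (seen from above) by exactly four clicks from where it stands, feeling each click and never going past the fourth. Then press the plain round push button on the same panel fully in, let it spring back, and leave the box clear. Grasp and lift nothing, leave the small round trim knob unturned, and do not shove the loose things on and right beside the box.

Things in the scene. Friction and masses are not known exactly. Their poses are not given: they have to be found in the camera images.
- box: Fixed control box, grey case, white top panel 210 (x) x 330 (y) mm, its top 70 mm above the table; origin under its centre, on the table, z up. In a row 20 mm to -x of its centre line, 100 mm apart along its y and in any order: dial, push button, trim knob. Black screw heads 6 mm high in its corners; a loose thumb nut stands near its +x edge
- dial_top (a point): On the dial's vertical axis, at the top of its wing, 105 mm above the table. Black dial: round skirt of 30 mm radius, upper face 23 mm below this point, carrying a straight upright wing across its diameter, 68 mm long, 12 mm thick, its sides free to push down to the skirt. A white line marks the pointer half. Own x axis points along the wing to the pointer end; turns with the dial
- dial_plate: Fixed flat aluminium plate under the dial, 46 mm radius, 4 mm thick, with 12 black ticks 30 degrees apart, one for each click stop; the dial's wing lines up with a tick at rest. Origin under its centre, on the panel
- dial_pointer (a point): End of the pointer half of the dial's wing, at the height of the wing's top, 34 mm from the dial's axis; moves with the dial.
- dial (a joint): Turn of the dial in rad: 0 at the start (in a click stop, pointer at any tick), growing clockwise from above. Stops every 30 degrees (0.5236 rad). Leaving a stop takes about 0.1 N m (3 to 4 N at 28 mm from the axis), most at a quarter of the way; past half way it snaps on to the next stop, and let go it falls into the nearest. Ends at 3 clicks anticlockwise, 9 clockwise
- set_button_top (a point): Centre of the top of the round push button (grey cap of 13 mm radius, standing 10 mm out of a black housing of 21 mm radius), 92 mm above the table when out; moves down with it. z up.
- set_button (a joint): Travel of the push button in m: 0 out, 0.006 fully in; a spring pushes it back, about 5 N when fully in.
- trim_top (a point): Centre of the top of the small round black trim knob (13 mm radius, 18 mm high, no wing), to be left alone; top 91 mm above the table.
- trim (a joint): Turn of the trim knob in rad, 0 at the start, clockwise positive, no clicks.
- thumb_nut: Loose black thumb nut, 22 mm across, 15 mm high, standing on the box's panel near its +x edge; origin under its centre. Bystander.
- screwdriver: Loose screwdriver lying in front of the box (towards the robot), along its own x. Bystander.
- solder_reel: Loose metal reel, 56 mm across, 30 mm high, standing beside the box on its -y side; origin under its centre. Bystander.
- circuit_board: Loose blue circuit board 70 x 100 mm, 17 mm high over its parts, lying beside the box on its +y side; origin under its centre. Bystander.

How it is judged (in metres and radians):
On the way, in this order (a step that is already met when the one before it is completed fails the run):
1. the dial rests four clicks clockwise of its start (value of joint dial between 1.93732 and 2.25147 rad and velocity of joint dial between -0.2 and 0.2 rad/s), for 0.3 s.
2. the push button is pressed fully in, with the dial still at four clicks (value of joint dial between 1.93732 and 2.25147 rad and value of joint set_button above 0.0045 m), for 0.05 s.
At the end, for the whole second after the job is handed in: The dial rests four clicks (120 degrees, within 9) clockwise of its start, the button was pressed at least 4.5 mm after that and is out again, the trim knob is within 0.2 rad of its start (value of joint dial between 1.93732 and 2.25147 rad and value of joint set_button below 0.0015 m and value of joint trim between -0.2 and 0.2 rad); the robot touches nothing.
It fails at once if the dial was turned past the fourth click (beyond half way to the fifth) (value of joint dial above 2.35619 rad).
It fails at once if the button was pressed before the dial stood at four clicks (value of joint set_button above 0.003 m and value of joint dial below 1.8326 rad).
It fails at once if the trim knob was turned (value of joint trim above 0.3 rad or value of joint trim below -0.3 rad).
It fails at once if a loose thing was shoved or lifted more than 20 mm (distance of any of thumb_nut, screwdriver, solder_reel, circuit_board from where it was at the start of the episode above 0.02 m).
It also fails if it takes over 48 s, if anything falls off the work surface, if the arm or the gripper's body presses on something with over 40 N, if the wrist force passes 120 N, or if a joint passes its speed limit or range.

## Working session

There is one attempt and no reset: what is moved stays moved. The work goes in short steps, Python scripts to look and compute and a tool call to move; the robot and the scene stay as the last step left them, time stands still between calls to the robot, and variables do not carry over. Pictures are saved under pics/ and viewed, at most 10 in all, crops included, and the job is handed in when it is done.

Besides the shell and the picture viewer there is one more tool, called after ">>>" as name(argument=value, ...), one argument or row to a line, values as JSON. drive_tool: Moves the arm, as the interface text tells. Its arguments: {"type":"object","properties":{"offset":{"type":"array"},"turn":{"type":"array"},"hand":{"type":"array"},"newtons":{"type":"number"}},"required":["offset","turn","hand"]}

```bash
mkdir -p pics; ls; python3 - <<'E'
from rig import *
import cv2
for n in("top","scene"):
    cv2.imwrite(f"pics/{n}0.png",get_image(n))
    c=camera_info(n); print(n,{k:(v if k!='world_to_cam' else v) for k,v in c.items()})
s=observe();print(s['time_s'],s['position'],s['tool_rot'])
E
```

```text
pics
top {'fx': 418.6360491639864, 'fy': 418.6360491639864, 'cx': 312.02421586527123, 'cy': 198.00492493393185, 'world_to_cam': array([[ 0.01659791, -0.9989602 , -0.04246206,  0.06452062],
       [-0.98132139, -0.00813499, -0.19220342,  0.57541114],
       [ 0.19165814,  0.0448591 , -0.98043603,  0.79906523],
       [ 0.        ,  0.        ,  0.        ,  1.        ]])}
scene {'fx': 506.76406543453606, 'fy': 506.76406543453606, 'cx': 320.3040830701144, 'cy': 207.58197813008726, 'world_to_cam': array([[-0.66322777,  0.74831551, -0.01236232,  0.30997655],
       [ 0.60444652,  0.52583094, -0.5984532 , -0.29854106],
       [-0.44133132, -0.40438314, -0.80106238,  1.40754943],
       [ 0.        ,  0.        ,  0.        ,  1.        ]])}
0.1 [ 0.22109746 -0.50330883  0.23075665] [[ 9.15603677e-01  4.02081901e-01 -2.26934322e-04]
 [ 4.02081836e-01 -9.15602784e-01  1.31843119e-03]
 [ 3.22335622e-04 -1.29840661e-03 -9.99999105e-01]]
```

View pics/top0.png

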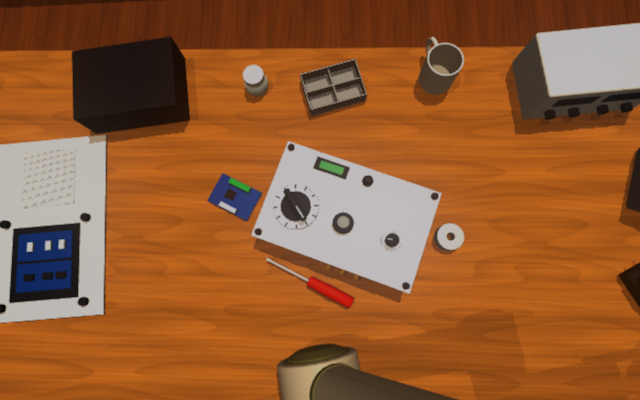

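Top view: dial near (296,206), push button (343,222), trim knob (391,240), thumb nut (368,181), screwdriver below the box. I'll zoom in on the dial and compute positions.

```bash
cat > h.py <<'E'
import numpy as np, cv2
from rig import *
def ray(n,u,v,z,c=None):
    c=c or camera_info(n); T=c['world_to_cam'];R,t=T[:3,:3],T[:3,3]
    o=-R.T@t; d=R.T@np.array([(u-c['cx'])/c['fx'],(v-c['cy'])/c['fy'],1]); return o+d*(z-o[2])/d[2]
def proj(n,p,c=None):
    c=c or camera_info(n);T=c['world_to_cam'];q=T[:3,:3]@p+T[:3,3]; return np.array([c['fx']*q[0]/q[2]+c['cx'],c['fy']*q[1]/q[2]+c['cy']])
E
python3 - <<'E'
from h import *
np.set_printoptions(precision=4,suppress=True)
im=cv2.imread('pics/top0.png')
a=cv2.resize(im[135:295,245:445],None,fx=4,fy=4,interpolation=cv2.INTER_CUBIC)[:600]
cv2.imwrite('pics/crop0.png',a)
for k,(u,v,z) in dict(button=(343,222,.092),trim=(391.5,240,.091),nut=(368,181,.085),s1=(291,147,.076),s2=(434,196,.076),s3=(258,232,.076),s4=(406,286,.076),dial=(296,206,.082)).items(): print(k,ray('top',u,v,z))
E
```

```text
button [0.521  0.0094 0.092 ]
trim [ 0.4875 -0.0831  0.091 ]
nut [ 0.6044 -0.04    0.085 ]
s1 [0.6772 0.1158 0.076 ]
s2 [ 0.5769 -0.1704  0.076 ]
s3 [0.5014 0.1767 0.076 ]
s4 [ 0.4018 -0.111   0.076 ]
dial [0.5533 0.1021 0.082 ]
```

View pics/crop0.png

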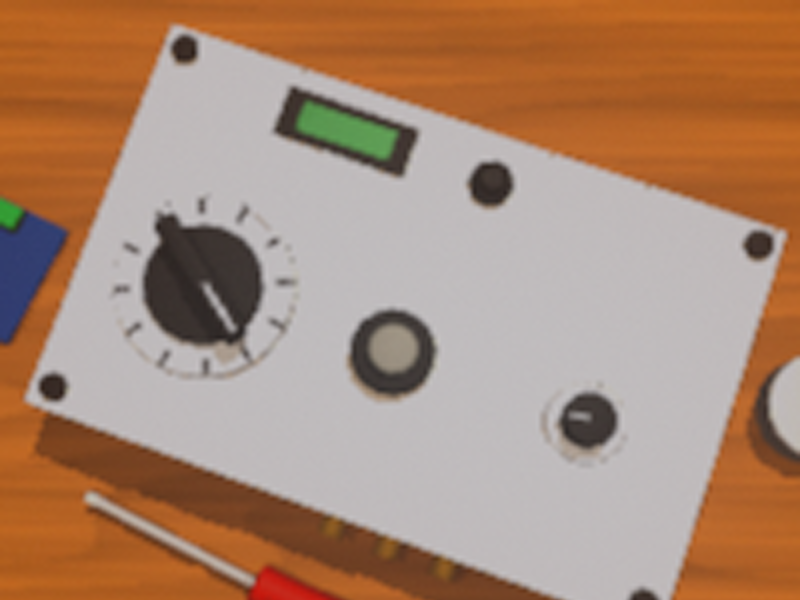

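Crop: the wing runs from (165,218) to its pointer end (white line) at (238,335). The dial axis is near (203,280).

```bash
python3 - <<'E'
from h import *
np.set_printoptions(precision=4,suppress=True)
f=lambda a:(245+(a[0]+.5)/4-.5,135+(a[1]+.5)/4-.5)
P=ray('top',*f((236,336)),.105);Q=ray('top',*f((166,218)),.105)
print(P,Q,(P+Q)/2,np.linalg.norm(P-Q),np.degrees(np.arctan2(*(P-Q)[1::-1])))
# ticks visible, on plate z=.074
t=[(202,205),(243,214),(272,243),(286,282),(279,323),(248,354),(207,366),(165,358),(133,330),(121,289),(132,247)]
W=np.array([ray('top',*f(p),.074)[:2] for p in t]);c=(W-W.mean(0))
A=np.c_[2*W,np.ones(len(W))];x=np.linalg.lstsq(A,(W**2).sum(1),rcond=None)[0];c=x[:2];print(c)
a=np.degrees(np.arctan2(*(W-c).T[::-1]));print(a, a%30)
th=np.degrees(np.arctan2(.2862,.1003))-90;print(th)
E
```

```text
[0.5249 0.0849 0.105 ] [0.5824 0.1202 0.105 ] [0.5536 0.1025 0.105 ] 0.06740656425255372 -148.48607862974
[0.5547 0.1038]
[   2.4422  -27.4272  -57.1001  -87.0242 -116.0093 -146.1891 -176.1559
  153.5342  123.366    92.9927   62.1278] [2.4422 2.5728 2.8999 2.9758 3.9907 3.8109 3.8441 3.5342 3.366  2.9927
 2.1278]
-19.3132280897798
```

>>> drive_tool(
  offset=[
    [1, -0.77, 0],
    [1, -0.77, 0],
    [1, -0.77, 0],
    [1, -0.77, 0],
    [1, -0.77, 0],
    [1, -0.77, 0],
    [1, -0.77, 0],
    [1, -0.77, 0],
    [1, -0.77, 0],
    [1, -0.77, 0],
  ],
  turn=[
    [0, 0, 0],
    [0, 0, 0],
    [0, 0, 0],
    [0, 0, 0],
    [0, 0, 0],
    [0, 0, 0],
    [0, 0, 0],
    [0, 0, 0],
    [0, 0, 0],
    [0, 0, 0],
  ],
  hand=[0, 0, 0, 0, 0, 0, 0, 0, 0, 0],
)

```text
time_s: 1.35
position: [0.464, -0.0591, 0.2312]
tool_rot: [[0.916, 0.402, -0.0], [0.402, -0.916, 0.0], [-0.0, -0.0, -1.0]]
ft_force: [-0.5, -0.1, -0.1]
grip_width: -0.0001
gripper_force: 0.0
```

>>> drive_tool(
  offset=[
    [0.8, -0.51, 0],
    [0.8, -0.51, 0],
    [0.8, -0.51, 0],
    [0.8, -0.52, 0],
    [0, 0, 0],
    [0, 0, 0],
    [0, 0, 0],
    [0, 0, 0],
    [0, 0, 0],
    [0, 0, 0],
  ],
  turn=[
    [0, 0, 0],
    [0, 0, 0],
    [0, 0, 0],
    [0, 0, -0.5],
    [0, 0, -1],
    [0, 0, -1],
    [0, 0, -1],
    [0, 0, -1],
    [0, 0, -1],
    [0, 0, -1],
  ],
  hand=[0, 0, 0, 0, 0, 0, 0, 0, 0, 0],
)

```text
time_s: 2.6
position: [0.5476, 0.0659, 0.2309]
tool_rot: [[0.455, 0.89, -0.001], [0.89, -0.455, 0.0], [-0.0, -0.001, -1.0]]
ft_force: [-1.0, 1.5, 1.5]
grip_width: 0.0
gripper_force: 0.0
```

>>> drive_tool(
  offset=[
    [0, 0, 0.2],
    [0, 0, 0.2],
    [0, 0, 0.2],
    [0, 0, 0.2],
    [0, 0, 0.2],
    [0, 0, 0.2],
    [0, 0, 0.2],
    [0, 0, 0.2],
    [0, 0, 0],
    [0, 0, 0],
  ],
  turn=[
    [0, 0, -1],
    [0, 0, -1],
    [0, 0, -1],
    [0, 0, -1],
    [0, 0, -1],
    [0, 0, -1],
    [0, 0, -1],
    [0, 0, -1],
    [0, 0, -1],
    [0, 0, -1],
  ],
  hand=[0, 0, 0, 0, 0, 0, 0, 0, 0, 0],
)

```text
time_s: 3.85
position: [0.5476, 0.0658, 0.1669]
tool_rot: [[-0.543, 0.84, -0.001], [0.84, 0.543, 0.0], [0.001, -0.001, -1.0]]
ft_force: [-0.2, 0.2, -0.1]
grip_width: 0.0003
gripper_force: 0.0
```

```bash
python3 - <<'E'
from h import *
np.set_printoptions(precision=4,suppress=True)
c=camera_info('wrist');im=get_image('wrist');s=observe();print(s['time_s'],s['position'],s['tool_rot'],s['q'])
T=c['world_to_cam'];print(c['fx'],-T[:3,:3].T@T[:3,3],T[:3,:3])
for p in [(.554,.1035,.105),(.5253,.0852,.105),(.521,.0094,.092)]: print(proj('wrist',np.array(p),c))
cv2.imwrite('pics/w1.png',im)
E
```

```text
3.9 [0.5476 0.0658 0.1669] [[-0.5466  0.8374 -0.0009]
 [ 0.8374  0.5466  0.0001]
 [ 0.0005 -0.0007 -1.    ]] [ -5.4452  25.1135  80.1985  -0.0001  74.7386 -38.5797]
295.690581711918 [0.5049 0.1317 0.3094] [[ 0.8398  0.5429 -0.0013]
 [ 0.5169 -0.7989  0.3074]
 [ 0.1658 -0.2589 -0.9516]]
[360.7347 175.6659]
[312.7819 175.3601]
[259.35  244.765]
```

View pics/w1.png

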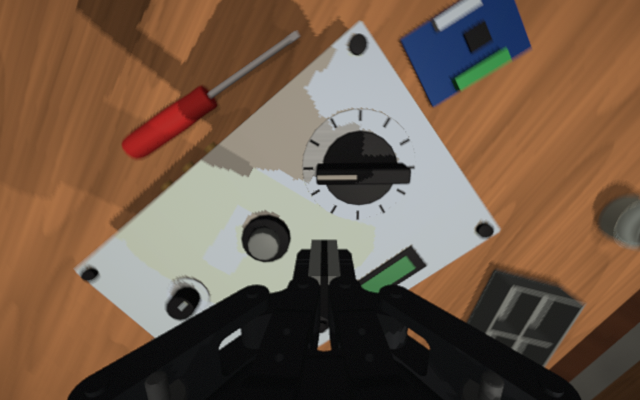

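Wrist view: the wing lies horizontal from (317,174) to (411,174), with the pointer on the left. That matches the prediction (axis at 361,176) within 1–2 mm. The fingertip is about 11 mm clear of the wing's side, so I can descend.

>>> drive_tool(
  offset=[
    [0, 0, 0.28],
    [0, 0, 0.28],
    [0, 0, 0.28],
    [0, 0, 0.28],
    [0, 0, 0.28],
    [0, 0, 0.28],
    [0, 0, 0.14],
    [0, 0, 0.12],
    [0, 0, 0],
    [0, 0, 0],
  ],
  turn=[
    [0, 0, 0],
    [0, 0, 0],
    [0, 0, 0],
    [0, 0, 0],
    [0, 0, 0],
    [0, 0, 0],
    [0, 0, 0],
    [0, 0, 0],
    [0, 0, 0],
    [0, 0, 0],
  ],
  hand=[0, 0, 0, 0, 0, 0, 0, 0, 0, 0],
)

```text
time_s: 5.15
position: [0.5479, 0.0658, 0.09]
tool_rot: [[-0.54, 0.841, 0.001], [0.841, 0.54, -0.0], [-0.0, 0.001, -1.0]]
ft_force: [-0.3, -0.1, 1.0]
grip_width: -0.0001
gripper_force: 0.0
```

>>> drive_tool(
  offset=[
    [0.05, 0, 0],
    [0.05, 0, 0],
    [0.05, 0, 0],
    [0.05, 0, 0],
    [0.03, 0, 0],
    [0.03, 0, 0],
    [0, 0, 0],
    [0, 0, 0],
    [0, 0, 0],
    [0, 0, 0],
  ],
  turn=[
    [0, 0, 0],
    [0, 0, 0],
    [0, 0, 0],
    [0, 0, 0],
    [0, 0, 0],
    [0, 0, 0],
    [0, 0, 0],
    [0, 0, 0],
    [0, 0, 0],
    [0, 0, 0],
  ],
  hand=[0, 0, 0, 0, 0, 0, 0, 0, 0, 0],
)

```text
time_s: 6.4
position: [0.5421, 0.0745, 0.0897]
tool_rot: [[-0.54, 0.841, -0.0], [0.841, 0.54, -0.0], [0.0, -0.0, -1.0]]
ft_force: [-0.1, 0.1, 0.2]
grip_width: 0.0001
gripper_force: 0.0
```

>>> drive_tool(
  offset=[
    [0.0346, -0.022, 0],
    [0.0346, -0.022, 0],
    [0.0346, -0.022, 0],
    [0, 0, 0],
    [0, 0, 0],
    [0, 0, 0],
    [0, 0, 0],
    [0, 0, 0],
    [0, 0, 0],
    [0, 0, 0],
  ],
  turn=[
    [0, 0, 0.5],
    [0, 0, 0.5],
    [0, 0, 0.5],
    [0, 0, 0],
    [0, 0, 0],
    [0, 0, 0],
    [0, 0, 0],
    [0, 0, 0],
    [0, 0, 0],
    [0, 0, 0],
  ],
  hand=[0, 0, 0, 0, 0, 0, 0, 0, 0, 0],
)

```text
time_s: 7.65
position: [0.5379, 0.0769, 0.0897]
tool_rot: [[-0.402, 0.916, 0.0], [0.916, 0.402, 0.0], [-0.0, 0.0, -1.0]]
ft_force: [2.7, -1.7, -0.2]
grip_width: 0.0003
gripper_force: 1.4
```

Contact felt (3.2 N detent). Now on through the first click.

>>> drive_tool(
  offset=[
    [0.0346, -0.022, 0],
    [0.0346, -0.022, 0],
    [0.0346, -0.022, 0],
    [0.0346, -0.022, 0],
    [0.0346, -0.022, 0],
    [0, 0, 0],
    [0, 0, 0],
    [0, 0, 0],
    [0, 0, 0],
    [0, 0, 0],
  ],
  turn=[
    [0, 0, 0.5],
    [0, 0, 0.5],
    [0, 0, 0.5],
    [0, 0, 0.5],
    [0, 0, 0.5],
    [0, 0, 0],
    [0, 0, 0],
    [0, 0, 0],
    [0, 0, 0],
    [0, 0, 0],
  ],
  hand=[0, 0, 0, 0, 0, 0, 0, 0, 0, 0],
)

```text
time_s: 8.9
position: [0.5315, 0.0821, 0.0897]
tool_rot: [[-0.152, 0.988, -0.0], [0.988, 0.152, 0.0], [0.0, -0.0, -1.0]]
ft_force: [0.6, 0.6, 0.6]
grip_width: 0.0002
gripper_force: 0.0
```

```bash
cat > chk.py <<'E'
from h import *
import sys
np.set_printoptions(precision=4,suppress=True)
im=get_image('top');s=observe();p=s['position'];R=s['tool_rot'];C=np.array([.554,.1035,p[2]])
print(s['time_s'],p,'heading',np.degrees(np.arctan2(R[1,0],R[0,0])),'axis in tool mm',R.T@(C-p)*1e3,s['ft_force'],'q6',s['q'][5])
w=get_image('wrist');cv2.imwrite(f'pics/{sys.argv[1]}.png',np.hstack([w[60:330,180:500],cv2.resize(im[135:270,230:390],None,fx=2,fy=2)]))
E
python3 chk.py c1
```

```text
8.95 [0.5315 0.0821 0.0897] heading 98.71302971594528 axis in tool mm [17.7334 25.4711 -0.0006] [ 0.2481 -0.5333  0.2289] q6 -12.552885809218994
```

View pics/c1.png

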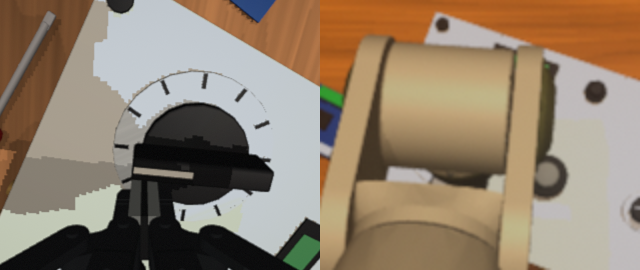

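Wrist view: the wing has snapped about 6° ahead of the fingertip and the force is near zero, so the first click is made. The top view is blocked by the arm.

>>> drive_tool(
  offset=[
    [0.0346, -0.022, 0],
    [0.0346, -0.022, 0],
    [0.0346, -0.022, 0],
    [0.0346, -0.022, 0],
    [0.0346, -0.022, 0],
    [0.0346, -0.022, 0],
    [0.0346, -0.022, 0],
    [0.0346, -0.022, 0],
    [0.0346, -0.022, 0],
    [0.0346, -0.022, 0],
  ],
  turn=[
    [0, 0, 0.5],
    [0, 0, 0.5],
    [0, 0, 0.5],
    [0, 0, 0.5],
    [0, 0, 0.5],
    [0, 0, 0.5],
    [0, 0, 0.5],
    [0, 0, 0.5],
    [0, 0, 0.5],
    [0, 0, 0.5],
  ],
  hand=[0, 0, 0, 0, 0, 0, 0, 0, 0, 0],
)

```text
time_s: 10.25
position: [0.524, 0.0965, 0.0897]
tool_rot: [[0.365, 0.931, 0.0], [0.931, -0.365, 0.0], [0.0, -0.0, -1.0]]
ft_force: [0.3, 0.6, 0.1]
grip_width: -0.0002
gripper_force: 0.0
```

```bash
python3 chk.py c2
```

```text
10.3 [0.5239 0.0967 0.0897] heading 68.50045049640903 axis in tool mm [17.3869 25.4736 -0.0011] [ 0.1594  0.6585 -0.0888] q6 19.206015770370826
```

View pics/c2.png

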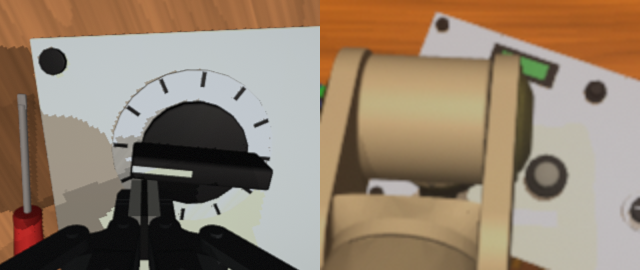

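Same relative picture (wing about 6° ahead, no load, tick spacing matches), so two clicks are made. Third click next.

>>> drive_tool(
  offset=[
    [0.0346, -0.022, 0],
    [0.0346, -0.022, 0],
    [0.0346, -0.022, 0],
    [0.0346, -0.022, 0],
    [0.0346, -0.022, 0],
    [0.0346, -0.022, 0],
    [0.0346, -0.022, 0],
    [0.0346, -0.022, 0],
    [0.0346, -0.022, 0],
    [0.0346, -0.022, 0],
  ],
  turn=[
    [0, 0, 0.5],
    [0, 0, 0.5],
    [0, 0, 0.5],
    [0, 0, 0.5],
    [0, 0, 0.5],
    [0, 0, 0.5],
    [0, 0, 0.5],
    [0, 0, 0.5],
    [0, 0, 0.5],
    [0, 0, 0.5],
  ],
  hand=[0, 0, 0, 0, 0, 0, 0, 0, 0, 0],
)

```text
time_s: 11.6
position: [0.5247, 0.1127, 0.0897]
tool_rot: [[0.781, 0.625, -0.0], [0.625, -0.781, 0.0], [-0.0, -0.0, -1.0]]
ft_force: [-1.3, 0.5, 0.8]
grip_width: -0.0001
gripper_force: 0.0
```

```bash
python3 chk.py c3
```

```text
11.65 [0.5247 0.1128 0.0897] heading 38.5675151004834 axis in tool mm [17.0985 25.5022  0.0019] [ 0.4179 -0.8015 -0.0948] q6 50.91516023844552
```

View pics/c3.png

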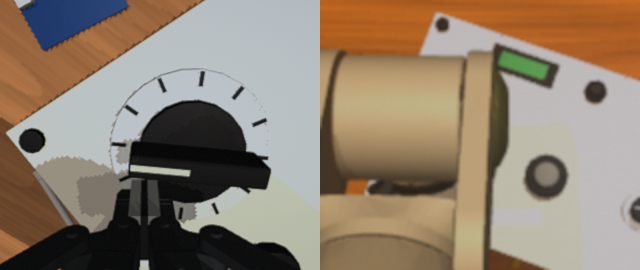

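Three clicks, with the same view as before. The fourth gets slightly less travel (27°), then a hold.

>>> drive_tool(
  offset=[
    [0.0346, -0.022, 0],
    [0.0346, -0.022, 0],
    [0.0346, -0.022, 0],
    [0.0346, -0.022, 0],
    [0.0346, -0.022, 0],
    [0.0346, -0.022, 0],
    [0.0346, -0.022, 0],
    [0.0346, -0.022, 0],
    [0.0346, -0.022, 0],
    [0, 0, 0],
  ],
  turn=[
    [0, 0, 0.5],
    [0, 0, 0.5],
    [0, 0, 0.5],
    [0, 0, 0.5],
    [0, 0, 0.5],
    [0, 0, 0.5],
    [0, 0, 0.5],
    [0, 0, 0.5],
    [0, 0, 0.5],
    [0, 0, 0],
  ],
  hand=[0, 0, 0, 0, 0, 0, 0, 0, 0, 0],
)

```text
time_s: 12.95
position: [0.5322, 0.1252, 0.0897]
tool_rot: [[0.979, 0.205, 0.0], [0.205, -0.979, -0.0], [0.0, 0.0, -1.0]]
ft_force: [0.7, -1.3, 0.3]
grip_width: -0.0001
gripper_force: 0.0
```

```bash
python3 chk.py c4
```

```text
13.0 [0.5322 0.1252 0.0897] heading 11.838039760853524 axis in tool mm [16.8939 25.6748  0.0026] [-0.8403 -0.1589  0.558 ] q6 78.9867231929336
```

View pics/c4.png

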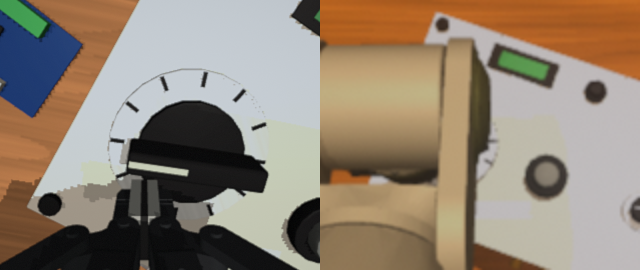

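The wing has snapped 9° ahead of the finger, with no load: four clicks. Now back off, lift and go over the button.

>>> drive_tool(
  offset=[
    [-0.12, 0, 0],
    [-0.13, 0, 0],
    [0, 0, -0.5],
    [0, 0, -0.5],
    [0, 0, -0.5],
    [-0.15, 0.7, 0],
    [-0.15, 0.7, 0],
    [-0.16, 0.69, 0],
    [-0.16, 0.69, 0],
    [0, 0, 0],
  ],
  turn=[
    [0, 0, 0],
    [0, 0, 0],
    [0, 0, 0],
    [0, 0, 0],
    [0, 0, 0],
    [0, 0, 0],
    [0, 0, 0],
    [0, 0, 0],
    [0, 0, 0],
    [0, 0, 0],
  ],
  hand=[0, 0, 0, 0, 0, 0, 0, 0, 0, 0],
)

```text
time_s: 14.3
position: [0.5204, 0.008, 0.1497]
tool_rot: [[0.98, 0.201, -0.0], [0.201, -0.98, -0.0], [-0.0, 0.0, -1.0]]
ft_force: [-0.2, 0.8, 0.5]
grip_width: -0.0002
gripper_force: 0.0
```

```bash
python3 chk.py c5; python3 - <<'E'
from h import *
c=camera_info('wrist');im=get_image('wrist');print(proj('wrist',np.array([.521,.0094,.092]),c),proj('wrist',np.array([.554,.1035,.105]),c),[proj('wrist',np.array([.554+.034*np.cos(a),.1035+.034*np.sin(a),.105]),c) for a in np.radians([92.8,62.8,122.8])])
cv2.imwrite('pics/w5.png',im)
E
```

```text
14.35 [0.5204 0.009  0.1497] heading 11.637166524567972 axis in tool mm [ 52.0048 -85.7757   0.02  ] [ 0.0271  0.0929 -1.3125] q6 66.29410208482065
[323.60475039 214.47900221] [187.98612495 146.0517447 ] [array([133.05852114, 137.62968752]), array([139.49320204, 110.82857724]), array([141.39903629, 165.18078519])]
```

View pics/w5.png

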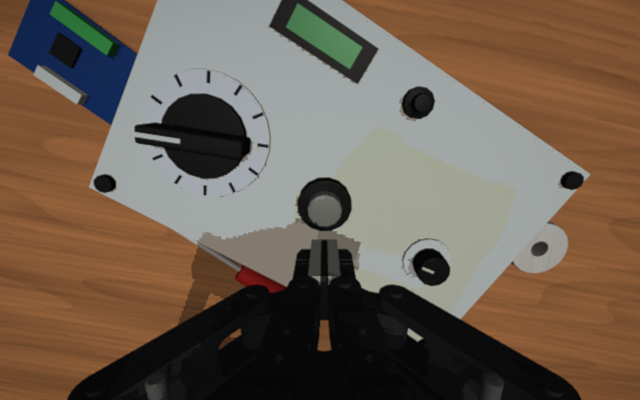

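Pointer tip at (136,135), which matches the four-click prediction of (133,138). The button cap is at (324,210), about 2 mm further +x than predicted. Press it.

>>> drive_tool(
  offset=[
    [0.05, 0, 0.37],
    [0, 0, 0.37],
    [0, 0, 0.37],
    [0, 0, 0.37],
    [0, 0, 0.06],
    [0, 0, 0.05],
    [0, 0, 0],
    [0, 0, 0],
    [0, 0, 0],
    [0, 0, 0],
  ],
  turn=[
    [0, 0, 0],
    [0, 0, 0],
    [0, 0, 0],
    [0, 0, 0],
    [0, 0, 0],
    [0, 0, 0],
    [0, 0, 0],
    [0, 0, 0],
    [0, 0, 0],
    [0, 0, 0],
  ],
  hand=[0, 0, 0, 0, 0, 0, 0, 0, 0, 0],
)

```text
time_s: 15.7
position: [0.5227, 0.0098, 0.0863]
tool_rot: [[0.979, 0.203, 0.0], [0.203, -0.979, 0.0], [0.0, -0.0, -1.0]]
ft_force: [-1.0, 2.9, 5.0]
grip_width: -0.0001
gripper_force: 2.3
```

5 N means it's about fully in. A slight extra push, then lift clear.

>>> drive_tool(
  offset=[
    [0, 0, 0.02],
    [0, 0, 0],
    [0, 0, -0.3],
    [0, 0, -0.6],
    [0, 0, -1],
    [0, 0, -1],
    [0, 0, 0],
    [0, 0, 0],
    [0, 0, 0],
    [0, 0, 0],
  ],
  turn=[
    [0, 0, 0],
    [0, 0, 0],
    [0, 0, 0],
    [0, 0, 0],
    [0, 0, 0],
    [0, 0, 0],
    [0, 0, 0],
    [0, 0, 0],
    [0, 0, 0],
    [0, 0, 0],
  ],
  hand=[0, 0, 0, 0, 0, 0, 0, 0, 0, 0],
)

```text
time_s: 16.95
position: [0.5224, 0.0097, 0.2005]
tool_rot: [[0.979, 0.203, -0.002], [0.203, -0.979, 0.0], [-0.002, -0.001, -1.0]]
ft_force: [0.3, -0.1, -0.4]
grip_width: 0.0001
gripper_force: 0.0
```

```bash
python3 - <<'E'
from h import *
cv2.imwrite('pics/w6.png',get_image('wrist'));s=observe();print(s['time_s'],s['position'],s['ft_force'])
E
```

```text
17.0 [0.52244536 0.00968704 0.20068468] [-0.30698866 -0.5529515   0.36943011]
```

View pics/w6.png

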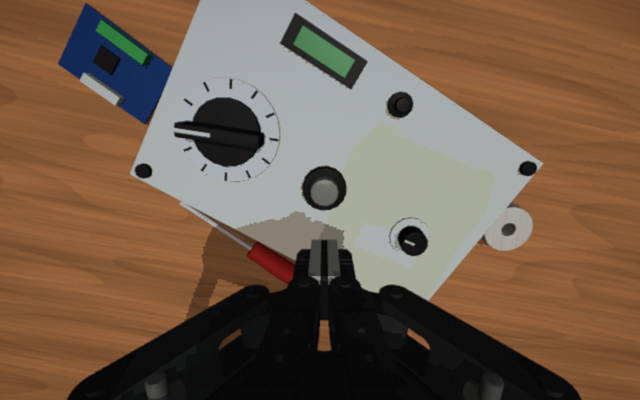

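The dial still points to the fourth stop (175,130), the button is out again (324,190), and the nut, screwdriver and other loose things look unmoved. The arm is clear, so I'm handing in.

```bash
python3 -c "
from rig import env
print(env.close_job())"
```

```text
the job is handed in; nothing more can be done
None
```

I turned the dial four clicks clockwise, pressed the button fully in (5 N felt) and saw it spring back out, then lifted the arm clear and handed the job in; the hand-in gave no verdict.

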